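Press a glued shoe sole in its bonding jig

ROBOT

A 7-joint arm with a two-finger parallel gripper is mounted at the origin on the work surface. World frame = base frame: x ahead of the robot, y to its left, z up, the work surface at z = 0. Lengths are in m, angles in rad, forces in N, time in s.
With the tool pointing down it reaches from about 0.425 to 0.825 m from the base axis. Payload 3.6 kg.
Tool frame: the origin (TCP) lies at the very end of the fingers, on their centre line; the grasp point (between the pads) lies 19 mm behind it; z points along the fingers, y is the direction in which the jaws open and shut (so a half turn about z gives the same grasp; the last joint's range is limited). The gripper opens to 85 mm and grips with 20 to 120 N. Pads are 22 mm wide; open, the fingers measure 114 mm over their backs; the gripper's body (76 mm by 85 mm) begins 54 mm behind the grasp point. The pads swing forward as they close: fully open they stand 13 mm farther back than shut.
Start: joints at [-1.151, 0.615, -0.013, 1.423, 0.008, 1.103, -0.04], TCP at [0.28, 0.586, 0.231] pointing down, gripper open.
Joint ranges: [-3.12, 3.12], [-0.3, 2.06], [-1.34, 1.32], [0.26, 2.42], [-1.36, 4.5], [0.01, 1.98], [-2.84, 2.84]. Speed limits (rad/s): [2.79, 2.79, 3.14, 3.14, 3.14, 3.14, 3.14].

INTERFACE

Orientations are given as a unit quaternion [w, x, y, z].
In Python, from cell import manip, snapshot, camera_model, workorder gives the robot as it stands. The module is installed in compiled form; this text tells all that it offers.
- The arm moves only by the shell command python3 -m creep 'ROWS' [FORCE]. ROWS is JSON, a list of rows, each a list of 7 numbers: the opening, from -1 (shut) to 1 (fully open), so that 0 is half open, then the shift along the tool's x, y, z in cm, then the turn, a rotation vector about the tool's x, y, z in degrees. In form: [[gripper, dx, dy, dz, rx, ry, rz], ...]. A call has 1 to 20 rows; each row shifts and turns the commanded pose from where the row before left it, along the tool's axes as they then stand; what a row does not reach is not made up. A row lasts 1/12 s, in which the tool goes at most 41.7 mm and 7.16 degrees, less where a joint would pass 70% of its speed; a pose out of reach is approached as far as the arm can. A call with a gripper value outside its range is refused whole. The fingers move at their own pace and stop on an object; FORCE is the grip in N (left out, the last holds). Time passes only in rows, so rows that do not move let the fingers close. It gives the time, the measured TCP pose, the force and the opening at its end, in the units of the state.
- manip.sense(): the state, without advancing time (a new reading comes with each control period).
- snapshot(name): name is "side" or "top"; returns the picture (400x640x3 uint8, red, green, blue); there is no depth.
- camera_model(name): a dict with "fovy" (degrees; the focal length in pixels is half the picture's height over the tangent of half this angle, whatever the lens; pixels are square), "cx", "cy" (the principal point, pixels), "eye" and "rotation" of the camera in the world. Camera axes: x right, y up, looking along -z (the intrinsics and any distortion apply to the point x, -y, -z); pixel columns grow to the right and rows downward; lengths in m; the calibration is good to about 2 mm. A picture is of the moment at which its call begins. camera_model takes no time and is no camera call.
- workorder.job_done(): hands the job in, once; it reports no verdict.
The state is a dict: "time_s": time; "joints": joint angles; "joint_velocities": joint speeds; "joint_efforts": joint torques, N m; "eef_pos": TCP position; "eef_rot": TCP orientation; "contact_force": force on the tool from outside, world axes, zero at the start; "wrist_torque": the same for the moment, N m; "grip_width": opening from 0.0 (shut) to 1.0 (fully open).
Only numpy, scipy, OpenCV 4.12 (cv2) and the standard library are available. Lean on these libraries where they do the work, as an engineer would, in place of code of your own. Each camera call takes 0.05 s, during which the arm holds its last target.

TASK

Pick up the sole-shaped press cover by its bar handle and fit it onto the steel locating pin of the bonding jig, toe over the jig's toe end; its socket is hidden in the underside, so you may have to slide the cover a little along the jig before it drops on. Then press it fully down against the sprung bed and hold it there while the cement grabs: finish with the gripper still holding the handle and pressing, nothing let go. Leave the other things on the bench where they are.

Things in the scene. Friction and masses are not known exactly. Their poses are not given: they have to be found in the camera images.
- cover_grip (a point): Centre of the bar handle of the press cover (body cover, one loose piece, about 0.4 kg, varies), half-way up the handle and 46 mm above the cover's underside. Dark wooden handle 80 mm long (along x), 22 mm wide (y), 44 mm high, standing on the cover's flat top. x points to the cover's broad toe end, z up.
- cover_toe (a point): Tip of the cover's broad toe end, on its centre line, 100 mm along the cover's x from the handle centre, 12 mm above its underside; axes as cover_grip. The cover is a 24 mm thick wooden block with an aluminium top sheet, outlined like a shoe sole: 196 mm long, 84 mm wide at the toe, 68 mm at the heel; it starts flat on the bench, socket down.
- cover_socket (a point): Mouth of the round blind socket in the cover's flat underside, straight below the handle's centre: 17 mm wide, 19 mm deep, not seen from above. Axes as cover_grip.
- jig: Bonding jig, fixed to the bench: granite slab 280 x 170 x 30 mm with a dark steel base plate and, above it, the sprung bed carrying a brown glued sole of the same outline as the cover. Origin at the centre of the slab's underside, x to the jig's broad toe end (tip 100 mm from the origin), z up. The bed's top stands 66 mm above the origin.
- jig_bed (a point): Centre of the bed's top as it stands unpressed, 66 mm above the bench; fixed to the jig (does not sink), axes as the jig. Height of the cover's handle centre above it: 56 mm with the cover flat on the pin's tip, 46 mm once dropped on and resting on the bed, 40 mm pressed fully down.
- jig_toe (a point): Tip of the broad toe end of the bed, 100 mm along the jig's x from jig_bed, at the same height. About the pin: round steel, 14 mm across, reaching 10 mm above the bed, its top 5 mm tapering to 6 mm across. It stands on the jig's centre line, set for the shoe size anywhere from 8 mm heelward to 8 mm toeward of jig_bed; its own position is not reported.
- bed (a joint): Travel of the sprung bed, straight down, in m: 0 unpressed, 0.006 at its stop. It takes 6 N to start it and 18 N to reach the stop (the cover's weight counts, but alone does not move it). It springs back up when let go.
- thread: Bystander: beige cone of thread, 68 mm across the foot, 122 mm high; origin at the centre of its underside.
- cement: Bystander: white cement bottle with a blue pointed nozzle, 72 mm across, 130 mm high; origin at the centre of its underside.
- pot: Bystander: small steel cup 76 mm across, 70 mm high; origin at the centre of its underside.
Not all that is in view belongs to the job. What is shaped like the part that bears cover_grip but pink or purple is not meant.

How it is judged:
On the way, in this order (a step that is already met when the one before it is completed fails the run):
1. the cover is lifted clear of the bench (height (world z) of cover_grip above 0.1 m), for 0.1 s.
2. the cover has dropped onto the pin: flat on the bed, toe over toe (z of cover_grip in the frame of jig_bed below 0.049 m and x of cover_toe in the frame of jig_bed above 0.08 m and horizontal distance between cover_grip and jig_bed below 0.014 m and angle between cover_grip's own z axis and vertical below 0.06 rad), for 0.2 s.
At the end, for the whole second after the job is handed in: Cover on the pin (handle centre within 14 mm of the bed centre), toe to toe within 9 degrees, level within 3.4 degrees; bed pressed at least 4.5 mm of 6 mm, handle centre at most 42.5 mm above the unpressed bed; the fingers still bear on the cover with over 3 N (value of joint bed above 0.0045 m and z of cover_grip in the frame of jig_bed below 0.0425 m and horizontal distance between cover_grip and jig_bed below 0.014 m and x of cover_toe in the frame of jig_bed above 0.08 m and angle between the x axis of cover_grip and the x axis of jig_bed, either way round below 0.16 rad and angle between cover_grip's own z axis and vertical below 0.06 rad and contact force between the fingers and cover above 3 N); the arm keeps its last pose, push and grip.
It fails at once if a bystander is moved by more than 30 mm (distance of any of thread, cement, pot from where it was at the start of the episode above 0.03 m).
It also fails if it takes over 48 s, if anything falls off the work surface, if the arm or the gripper's body presses on something with over 40 N, if the wrist force passes 120 N, or if a joint passes its speed limit or range.

## Working session

There is one attempt and no reset: what is moved stays moved. The work goes in short steps, Python scripts to look and compute and a shell command to move; the robot and the scene stay as the last step left them, time stands still between calls to the robot, and variables do not carry over. Pictures are saved under pics/ and viewed, and the job is handed in when it is done.

```bash
mkdir -p pics; python3 - <<'E'
from cell import manip, snapshot, camera_model
import cv2
for n in("side","top"):
    cv2.imwrite(f"pics/{n}0.png",snapshot(n)[:,:,::-1]); print(n,camera_model(n))
print(manip.sense())
E
```

```text
side {'fovy': 55.89300282146144, 'cx': 317.8697664665056, 'cy': 201.39125808565467, 'eye': array([ 0.47126789, -0.73774597,  0.88641704]), 'rotation': array([ 0.93183888,  0.35726726, -0.03003325, -0.05598576])}
top {'fovy': 43.941414936095796, 'cx': 315.4554624349877, 'cy': 198.1748249126756, 'eye': array([0.312225  , 0.01200603, 1.58579049]), 'rotation': array([ 0.70649981,  0.0551424 , -0.06042259, -0.70296973])}
{'time_s': 0.1, 'joints': array([-1.15152204,  0.61580875, -0.01256599,  1.42475135,  0.00810477,
        1.10343603, -0.0403651 ]), 'joint_velocities': array([-8.00242182e-05, -1.71810358e-03,  9.18335193e-05, -2.99353882e-03,
        1.77100958e-03, -1.03702120e-04,  7.30843304e-04]), 'joint_efforts': array([ 1.33902431e-03, -4.70384431e+01,  2.60264743e-01, -1.71571255e+01,
        1.00970964e-02,  5.89347066e-03,  1.31387952e-05]), 'eef_pos': array([0.27996506, 0.58583905, 0.23025888]), 'eef_rot': array([-2.28857240e-04,  2.21016192e-01,  9.75269429e-01, -1.15407227e-03]), 'contact_force': array([0.29896929, 0.02587246, 0.3686427 ]), 'wrist_torque': array([-0.0342578 , -0.00579622, -0.00816153]), 'grip_width': 0.9995556363494459}
```

View pics/side0.png

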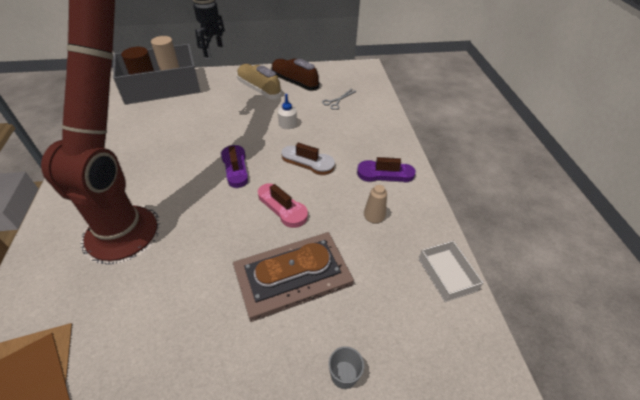

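View pics/top0.png

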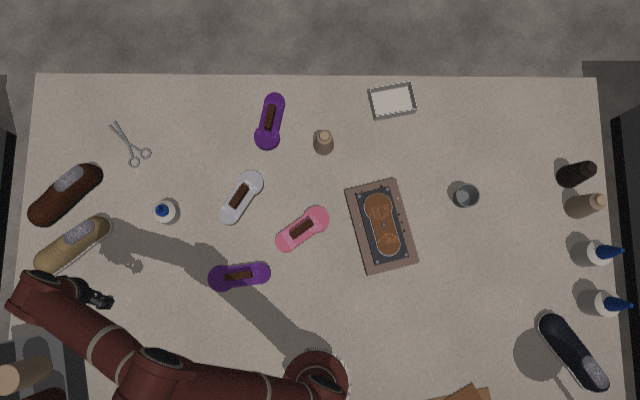

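Candidates for the cover (top picture): silver/white (241,197), pink (302,229), purple (269,121) and purple (239,276). Pink and purple are excluded, so I take the silver one. The jig is at (381,225).

```bash
python3 - <<'E'
import cv2
a=cv2.imread("pics/top0.png"); b=cv2.imread("pics/side0.png")
c1=cv2.resize(a[155:285,200:430],None,fx=3.4,fy=3.4,interpolation=cv2.INTER_CUBIC); cv2.imwrite("pics/c1.png",c1)
c2=cv2.resize(b[130:330,220:430],None,fx=3,fy=3,interpolation=cv2.INTER_CUBIC); cv2.imwrite("pics/c2.png",c2)
c3=cv2.resize(a[160:235,205:280],None,fx=8,fy=8,interpolation=cv2.INTER_CUBIC); cv2.imwrite("pics/c3.png",c3)
c4=cv2.resize(a[170:285,335:425],None,fx=5,fy=5,interpolation=cv2.INTER_CUBIC); cv2.imwrite("pics/c4.png",c4)
E
```

```text
(no output)
```

View pics/c3.png

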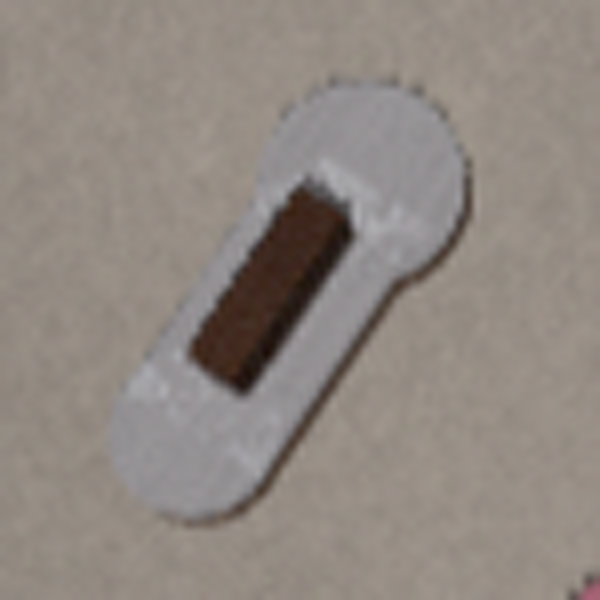

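View pics/c4.png

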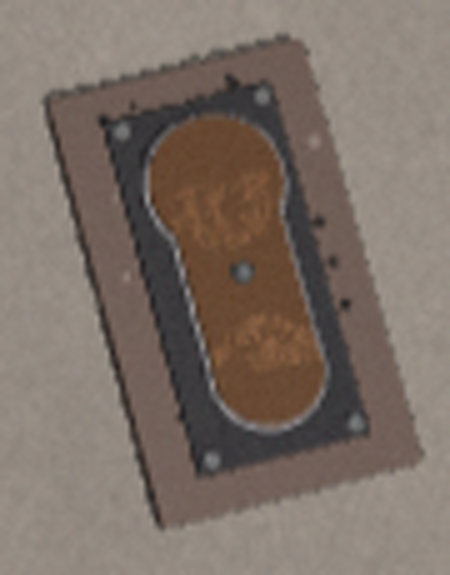

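View pics/c2.png

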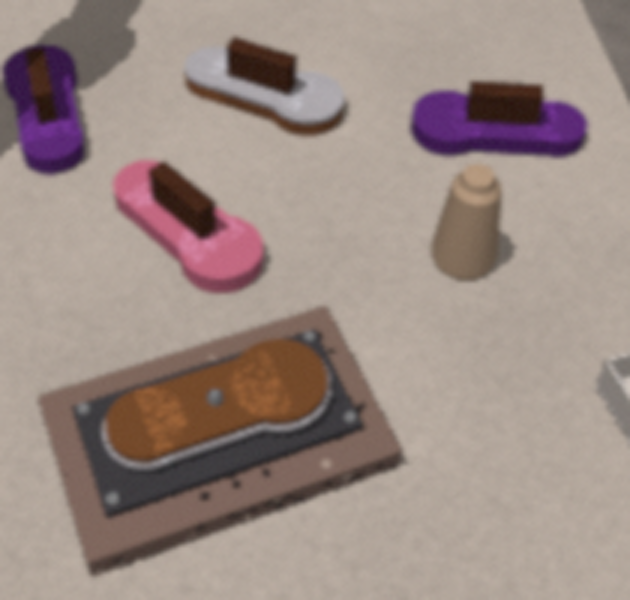

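```bash
cat > h.py <<'E'
import numpy as np, cv2
from scipy.spatial.transform import Rotation as R
from cell import manip,snapshot,camera_model
def proj(n,P):
    m=camera_model(n); q=m["rotation"]; r=R.from_quat([q[1],q[2],q[3],q[0]])
    p=r.inv().apply(np.atleast_2d(P)-m["eye"]); f=200/np.tan(np.radians(m["fovy"]/2))
    return np.c_[m["cx"]+f*p[:,0]/-p[:,2], m["cy"]-f*p[:,1]/-p[:,2]]
def ray(n,uv,z):
    m=camera_model(n); q=m["rotation"]; r=R.from_quat([q[1],q[2],q[3],q[0]])
    f=200/np.tan(np.radians(m["fovy"]/2))
    d=r.apply([(uv[0]-m["cx"])/f,-(uv[1]-m["cy"])/f,-1]); t=(z-m["eye"][2])/d[2]
    return m["eye"]+t*d
def place(P,x,y,yaw,z=0):
    P=np.array(P,float); c,s=np.cos(yaw),np.sin(yaw)
    return np.c_[x+c*P[:,0]-s*P[:,1], y+s*P[:,0]+c*P[:,1], z+P[:,2]]
def sole(z):
    t=np.linspace(-1.9,1.9,30); a=np.c_[58+42*np.cos(t),42*np.sin(t)]
    t=np.linspace(np.pi/2,3*np.pi/2,20); b=np.c_[-62+34*np.cos(t),34*np.sin(t)]
    P=np.r_[a,b]/1000; return np.c_[P,np.full(len(P),z)]
def box(lx,ly,z): return [(lx/2,ly/2,z),(lx/2,-ly/2,z),(-lx/2,-ly/2,z),(-lx/2,ly/2,z)]
def crop(img,u0,v0,w,h,f,loops,name,n):
    c=cv2.resize(img[v0:v0+h,u0:u0+w],None,fx=f,fy=f,interpolation=cv2.INTER_CUBIC)
    for L,col in loops:
        p=((proj(n,L)-[u0,v0]+.5)*f-.5)
        cv2.polylines(c,[np.round(p).astype(int)],True,col,1)
    cv2.imwrite(name,c)
E
cat > fit.py <<'E'
from h import *
from scipy.optimize import least_squares
un=lambda p,f,o:((p[0]+.5)/f-.5+o[0],(p[1]+.5)/f-.5+o[1])
# jig: slab top corners (z=.03), top & side ; order toe-left(+y),toe-right,heel-right,heel-left
J=box(.28,.17,.03)
T=[un(p,5,(335,170)) for p in[(47,97),(302,40),(422,462),(163,525)]]
S=[un(p,3,(220,130)) for p in[(327,308),(402,458),(93,566),(42,398)]]
def rj(v):
    P=place(J,*v); return np.r_[(proj("top",P)-T).ravel(),(proj("side",P)-S).ravel()]
j=least_squares(rj,[.4,-.2,.2]).x; print("jig",j,rj(j).round(1))
H=[(.04,.011,.068),(-.04,.011,.068)]
T2=[un(p,8,(205,160)) for p in[(305,179),(190,352)]]
H2=[(.04,-.011,.068),(.04,-.011,.024),(-.04,-.011,.024),(-.04,-.011,.068)]
S2=[un(p,3,(220,130)) for p in[(297,57),(292,90),(228,68),(230,41)]]
def rc(v):
    return np.r_[(proj("top",place(H,*v))-T2).ravel(),(proj("side",place(H2,*v))-S2).ravel()]
c=least_squares(rc,[.5,.2,-.6]).x; print("cover",c,rc(c).round(1))
pt=un((243,271),5,(335,170)); ps=un((215,396),3,(220,130))
for n,p in(("top",pt),("side",ps)):
    w=ray(n,p,.076); d=w[:2]-j[:2]; cs,sn=np.cos(j[2]),np.sin(j[2]); print("pin",n,w,cs*d[0]+sn*d[1],-sn*d[0]+cs*d[1])
for n,a in(("top",(335,170,90,115,5)),("side",(220,210,140,110,5))):
    im=cv2.imread(f"pics/{n}0.png"); crop(im,*a,[(place(J,*j),(0,255,0)),(place(sole(.066),*j),(0,255,255))],f"pics/fj_{n}.png",n)
for n,a in(("top",(205,160,75,75,8)),("side",(270,130,80,50,8))):
    im=cv2.imread(f"pics/{n}0.png"); crop(im,*a,[(place(box(.08,.022,.068),*c),(0,255,0)),(place(box(.08,.022,.024),*c),(255,255,0)),(place(sole(.024),*c),(0,255,255))],f"pics/fc_{n}.png",n)
E
python3 fit.py; cd pics; python3 -c "
import cv2,numpy as np
def cat(a,b,o):
    a=cv2.imread(a);b=cv2.imread(b);s=600/(a.shape[0]+b.shape[0])
    h=np.zeros((max(a.shape[0],b.shape[0]),a.shape[1]+b.shape[1],3),np.uint8);h[:a.shape[0],:a.shape[1]]=a;h[:b.shape[0],a.shape[1]:]=b
    cv2.imwrite(o,h);print(h.shape)
cat('fj_top.png','fj_side.png','fj.png')
"
```

```text
jig [ 0.48530147 -0.20969663  0.25165616] [ 0.8 -0.1  1.  -1.4  1.2 -0.6  0.5  0.3  0.6 -0.8  1.2 -1.7 -2.  -0.3
 -1.3 -0.9]
cover [ 0.57538321  0.24601566 -0.54490521] [-2.1 -0.8 -1.7 -0.8 -1.2  2.3  0.2  1.2  0.5  2.  -0.5  1.1]
pin top [ 0.4831103  -0.20667722  0.076     ] -0.0013702849022194901 0.003469922364914871
pin side [ 0.48355568 -0.2108945   0.076     ] -0.001989073387735411 -0.0007254254686693644
(575, 1150, 3)
```

```bash
python3 - <<'E'
import cv2,numpy as np
a=cv2.imread('pics/fc_top.png');b=cv2.imread('pics/fj_top.png')
h=np.zeros((600,800,3),np.uint8);h[:600,:600]=a;cv2.imwrite('pics/v1.png',a)
# table back edge straightness, top image
im=cv2.cvtColor(cv2.imread('pics/top0.png'),cv2.COLOR_BGR2GRAY).astype(float)
im=cv2.GaussianBlur(im,(5,5),0)
for u in range(60,581,40):
    g=np.diff(im[55:95,u-3:u+4].mean(1)); i=g.argmax(); print(u,55+i,end=' | ')
E
python3 -c "
import cv2;a=cv2.imread('pics/fj_top.png');b=cv2.imread('pics/fj_side.png');print(a.shape,b.shape)"
```

```text
60 72 | 100 72 | 140 73 | 180 73 | 220 74 | 260 74 | 300 74 | 340 75 | 380 90 | 420 75 | 460 76 | 500 76 | 540 76 | 580 77 | (575, 450, 3) (550, 700, 3)
```

View pics/fc_top.png

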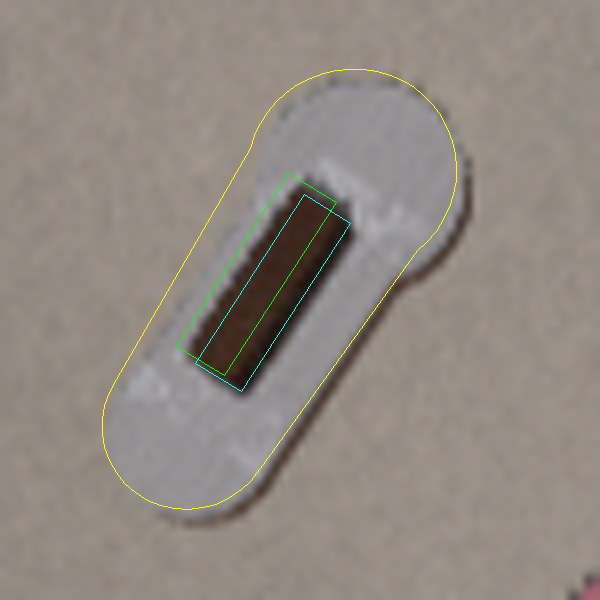

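View pics/fc_side.png

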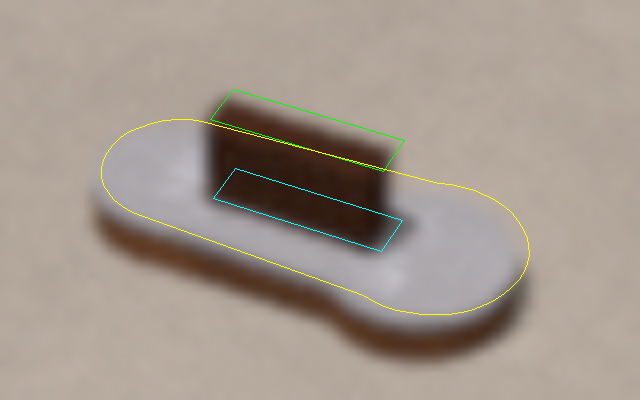

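View pics/fj_top.png

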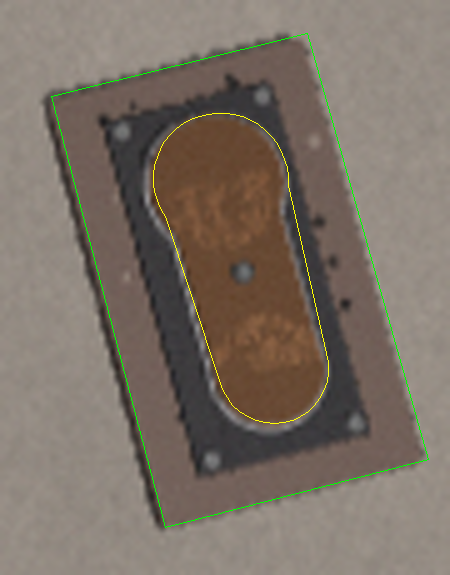

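View pics/fj_side.png

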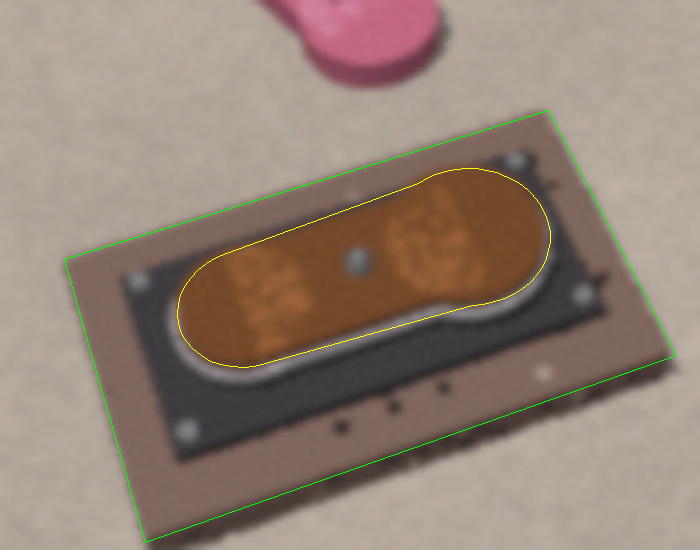

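```bash
cat >> fit.py <<'E'
print('---')
H5=[(.04,.011,.068),(-.04,.011,.068),(-.04,-.011,.024)]
un8=lambda p:un(p,8,(205,160))
T5=[un8((303,179)),un8((190,352)),un8((244,394))]
ct=least_squares(lambda v:(proj("top",place(H5,*v))-T5).ravel(),c); print("cover top",ct.x,ct.fun.round(1))
u8=lambda p:un(p,8,(270,130))
S5=[u8(p) for p in[(388,155),(386,247),(207,198),(209,110)]]
cs_=least_squares(lambda v:(proj("side",place(H2,*v))-S5).ravel(),c); print("cover side",cs_.x,cs_.fun.round(1))
jt=least_squares(lambda v:(proj("top",place(J,*v))-T).ravel(),j); print("jig top",jt.x,jt.fun.round(1))
js=least_squares(lambda v:(proj("side",place(J,*v))-S).ravel(),j); print("jig side",js.x,js.fun.round(1))
E
python3 fit.py | sed -n '/---/,$p'
```

```text
---
cover top [ 0.57304308  0.24156598 -0.57654715] [-0.   0.1 -0.6 -0.4  0.6  0.3]
cover side [ 0.57563804  0.25088397 -0.47954996] [-0.3  0.7 -0.2 -0.9  0.5 -0.4 -0.1  0.7]
jig top [ 0.48393813 -0.20696416  0.24876127] [ 0.   0.2  0.3 -1.   0.3 -0.  -0.5  0.7]
jig side [ 0.48621313 -0.21206694  0.25368254] [ 1.  -0.2  1.7 -1.1 -1.5  0.7 -1.  -0. ]
```

```bash
python3 -m creep '[[1,-3.4,-1.5,0,0,0,0],[1,-3.4,-1.5,0,0,0,0],[1,-3.4,-1.5,0,0,0,0],[1,-3.4,-1.5,0,0,0,0],[1,-3.4,-1.5,0,0,0,0],[1,-3.4,-1.5,0,0,0,0],[1,-3.4,-1.5,0,0,0,0],[1,-3.4,-1.5,0,0,0,0],[1,-3.4,-1.5,0,0,0,0],[1,-3.4,-1.5,0,0,0,0],[1,-3.4,-1.5,0,0,0,0],[1,-3.4,-1.5,0,0,0,0],[1,0,0,0,0,0,4],[1,0,0,0,0,0,4],[1,0,0,0,0,0,0]]' 40
cat > rel.py <<'E'
from h import *
import sys
# usage: rel.py x y z yawdeg(of tool x axis, mod 180)
s=manip.sense(); q=s["eef_rot"]; r=R.from_quat([q[1],q[2],q[3],q[0]]); p=s["eef_pos"]
M=r.as_matrix(); yaw=np.degrees(np.arctan2(M[1,0],M[0,0]))
print("t",s["time_s"],"pos",p.round(4),"yaw",yaw.round(2),"tiltz",M[:,2].round(3),"F",s["contact_force"].round(1),"grip",round(s["grip_width"],3),"q",s["joints"].round(2))
if len(sys.argv)>3:
    t=np.array(list(map(float,sys.argv[1:4]))); print("tool shift cm",(r.inv().apply(t-p)*100).round(2))
if len(sys.argv)>4:
    d=(float(sys.argv[4])-yaw+90)%180-90; print("rz deg",-d)
E
python3 rel.py .573 .242 .1 147
```

```text
time_s: 1.35
eef_pos: [0.5709, 0.2471, 0.2306]
eef_rot: [-0.001, 0.29, 0.957, -0.001]
contact_force: [-0.3, 0.5, 0.2]
grip_width: 1.001
t 1.35 pos [0.5709 0.2471 0.2306] yaw 146.28 tiltz [-0.001 -0.001 -1.   ] F [-0.3  0.5  0.2] grip 1.001 q [-0.47  0.57  0.05  1.51 -0.03  1.06  0.56]
tool shift cm [-0.47 -0.29 13.06]
rz deg -0.7173945509550776
```

```bash
python3 -m creep '[[1,-0.2,-0.2,3,0,0,-0.7],[1,-0.2,-0.1,3,0,0,0],[1,0,0,3,0,0,0],[1,0,0,3,0,0,0],[1,0,0,1.1,0,0,0],[1,0,0,0,0,0,0],[1,0,0,0,0,0,0]]'
python3 rel.py
python3 - <<'E'
from h import *
c=(.573,.242,-.577)
s=manip.sense(); p=s["eef_pos"]; q=s["eef_rot"];r=R.from_quat([q[1],q[2],q[3],q[0]])
F=[p+r.apply(v) for v in([0,.0,0],[.011,.0425,-.013],[-.011,.0425,-.013],[-.011,-.0425,-.013],[.011,-.0425,-.013])]
for n,a in(("top",(195,140,100,75,8)),("side",(250,80,120,90,6))):
    im=snapshot(n)[:,:,::-1].copy(); cv2.imwrite(f"pics/{n}1.png",im)
    crop(im,*a,[(np.array(F[1:]),(0,0,255)),(place(box(.08,.022,.068),*c),(0,255,0))],f"pics/g1_{n}.png",n)
E
```

```text
time_s: 1.93
eef_pos: [0.5725, 0.244, 0.1006]
eef_rot: [-0.0, 0.282, 0.959, 0.0]
contact_force: [0.3, 0.2, 0.7]
grip_width: 1.002
t 1.9333 pos [0.5725 0.244  0.1006] yaw 147.25 tiltz [-0.  0. -1.] F [0.3 0.2 0.7] grip 1.002 q [-0.46  0.71  0.03  1.65 -0.03  0.78  0.59]
```

View pics/g1_top.png

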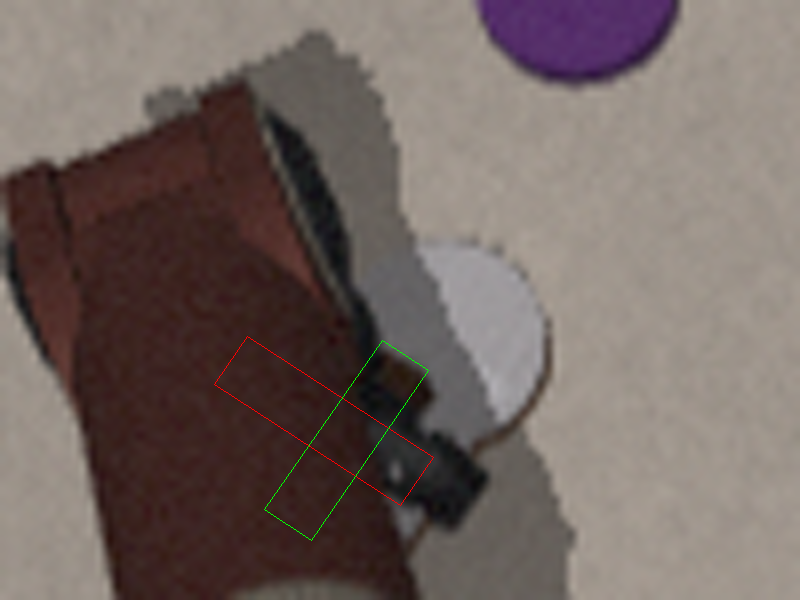

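View pics/g1_side.png

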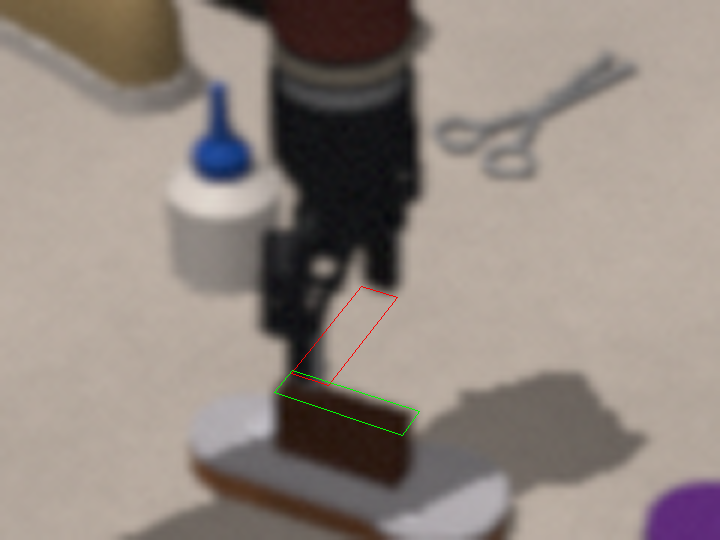

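Gripper is straddling the handle. The side view puts the handle ~4 mm further to +y than the top view does, and the jaws cover that. Descend and grip.

```bash
python3 rel.py .575 .246 .031 147
python3 -m creep '[[1,0,0.3,2,0,0,0],[1,0,0,2,0,0,0],[1,0,0,2,0,0,0],[1,0,0,1,0,0,0],[1,0,0,0,0,0,0],[1,0,0,0,0,0,0]]'
python3 rel.py
```

```text
t 2.0333 pos [0.5739 0.2443 0.1024] yaw 147.21 tiltz [ 0.004  0.002 -1.   ] F [0.1 0.8 0.6] grip 1.0 q [-0.46  0.71  0.03  1.65 -0.03  0.78  0.59]
tool shift cm [0.01 0.17 7.14]
rz deg 0.20817051969711997
time_s: 2.53
eef_pos: [0.5749, 0.2463, 0.0314]
eef_rot: [0.001, 0.283, 0.959, 0.001]
contact_force: [0.4, -0.3, 0.2]
grip_width: 1.003
t 2.5333 pos [0.5749 0.2463 0.0314] yaw 147.16 tiltz [ 0.002  0.001 -1.   ] F [ 0.4 -0.3  0.2] grip 1.003 q [-0.46  0.81  0.03  1.68 -0.03  0.65  0.59]
```

```bash
python3 -m creep '[[-1,0,0,0,0,0,0],[-1,0,0,0,0,0,0],[-1,0,0,0,0,0,0],[-1,0,0,0,0,0,0],[-1,0,0,0,0,0,0],[-1,0,0,0,0,0,0],[-1,0,0,0,0,0,0],[-1,0,0,0,0,0,0],[-1,0,0,0,0,0,0],[-1,0,0,0,0,0,0]]' 90
python3 rel.py; python3 - <<'E'
from h import *
for n,a in(("top",(195,140,100,75,8)),("side",(250,80,120,90,6))):
    im=snapshot(n)[:,:,::-1].copy(); crop(im,*a,[],f"pics/g2_{n}.png",n)
E
```

```text
time_s: 3.37
eef_pos: [0.5743, 0.2456, 0.0309]
eef_rot: [0.0, 0.283, 0.959, -0.0]
contact_force: [-1.3, -0.8, 5.5]
grip_width: 0.246
t 3.3667 pos [0.5743 0.2456 0.0309] yaw 147.15 tiltz [ 0. -0. -1.] F [-1.3 -0.8  5.5] grip 0.246 q [-0.46  0.81  0.03  1.68 -0.03  0.65  0.59]
```

View pics/g2_side.png

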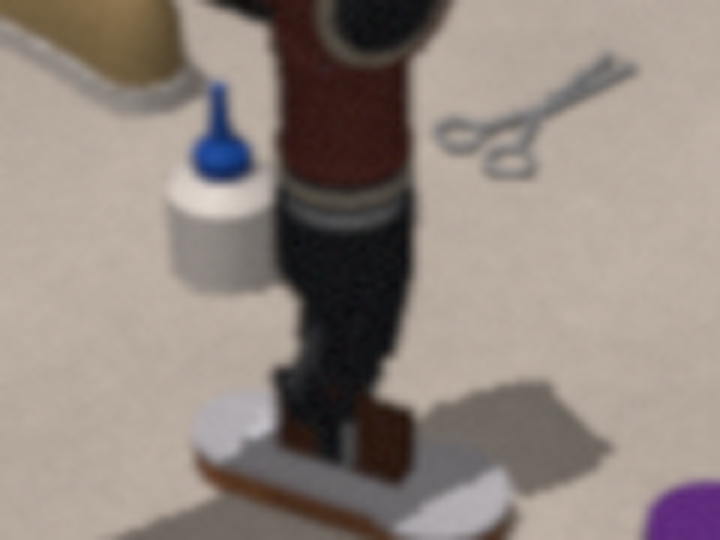

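```bash
python3 -m creep '[[-1,0,0,-1,0,0,0],[-1,0,0,-2,0,0,0],[-1,0,0,-3,0,0,0],[-1,0,0,-3,0,0,0],[-1,0,0,-3,0,0,0],[-1,0,0,-3,0,0,-2],[-1,0,0,0,0,0,-5],[-1,0,0,0,0,0,-5],[-1,0,0,0,0,0,-5],[-1,0,0,0,0,0,-5],[-1,0,0,0,0,0,-5],[-1,0,0,0,0,0,-5],[-1,0,0,0,0,0,-5],[-1,0,0,0,0,0,-5],[-1,0,0,0,0,0,-5],[-1,0,0,0,0,0,-2],[-1,0,0,0,0,0,0]]'
python3 rel.py .48 -.211 .18 14.4;  python3 - <<'E'
from h import *
for n,a in(("top",(195,140,100,75,8)),("side",(230,50,160,120,5))):
    im=snapshot(n)[:,:,::-1].copy(); crop(im,*a,[],f"pics/g3_{n}.png",n)
E
```

```text
time_s: 4.88
eef_pos: [0.5734, 0.2457, 0.1795]
eef_rot: [-0.001, -0.141, 0.99, -0.0]
contact_force: [0.1, 0.3, -3.1]
grip_width: 0.245
t 4.8833 pos [0.5734 0.2457 0.1795] yaw -163.81 tiltz [-0.002 -0.    -1.   ] F [ 0.1  0.3 -3.1] grip 0.245 q [-0.32  0.63 -0.2   1.56  0.14  0.96  1.29]
tool shift cm [ 2.170e+01 -4.126e+01 -1.000e-02]
rz deg 1.7857114006056918
```

View pics/g3_side.png

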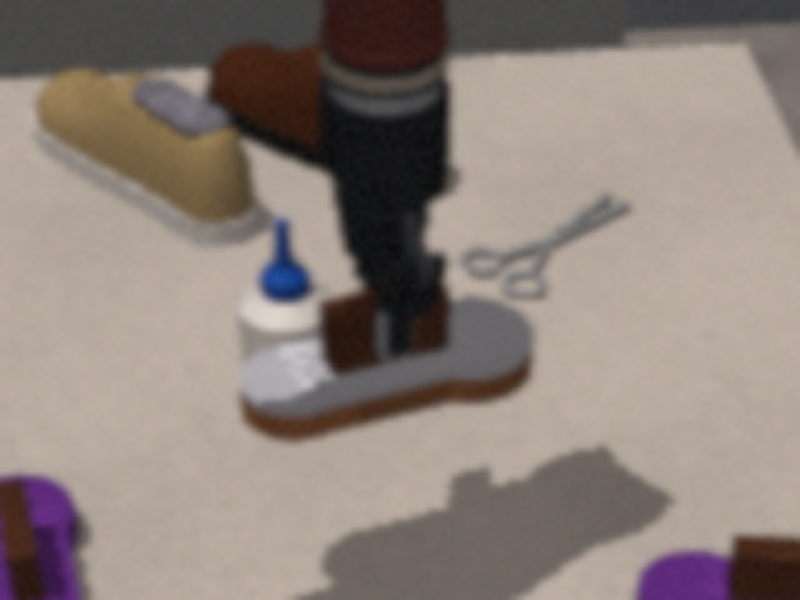

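```bash
python3 -m creep '[[-1,0.8,-1.6,0,0,0,0],[-1,1.6,-3.1,0,0,0,0],[-1,1.6,-3.1,0,0,0,0],[-1,1.6,-3.1,0,0,0,0],[-1,1.6,-3.1,0,0,0,0],[-1,1.6,-3.1,0,0,0,0],[-1,1.6,-3.1,0,0,0,0],[-1,1.6,-3.1,0,0,0,0],[-1,1.6,-3.1,0,0,0,0],[-1,1.6,-3.1,0,0,0,0],[-1,1.6,-3.1,0,0,0,0],[-1,1.6,-3.1,0,0,0,0],[-1,1.6,-3.1,0,0,0,0],[-1,1.6,-2.2,0,0,0,1.8],[-1,0,0,0,0,0,0],[-1,0,0,0,0,0,0]]'
python3 rel.py .4834 -.209 .18 14.4;  python3 - <<'E'
from h import *
for n,a in(("top",(335,150,100,115,5)),("side",(200,150,180,150,4))):
    im=snapshot(n)[:,:,::-1].copy(); crop(im,*a,[],f"pics/g4_{n}.png",n); cv2.imwrite(f"pics/{n}4.png",im)
E
```

```text
time_s: 6.32
eef_pos: [0.4796, -0.2104, 0.1802]
eef_rot: [-0.0, -0.122, 0.993, -0.0]
contact_force: [0.1, 1.6, -3.2]
grip_width: 0.246
t 6.3167 pos [ 0.4796 -0.2104  0.1802] yaw -165.99 tiltz [-0.001 -0.001 -1.   ] F [ 0.1  1.6 -3.2] grip 0.246 q [ 0.5   0.49 -0.19  1.85  0.12  0.82  2.06]
tool shift cm [-0.4   0.04  0.02]
rz deg -0.3879593135545747
```

View pics/g4_side.png

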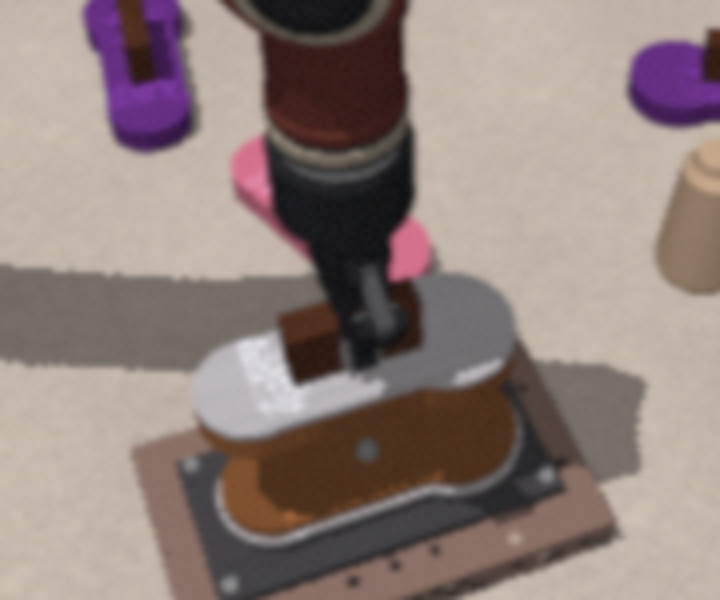

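View pics/g4_top.png

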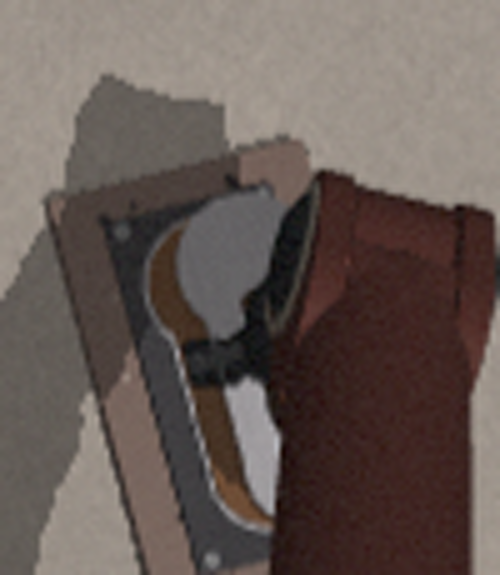

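```bash
cat > ov.py <<'E'
from h import *
import sys
n,src,out,dx=sys.argv[1],sys.argv[2],sys.argv[3],float(sys.argv[4])
u,v,w,h,f=map(int,sys.argv[5:10])
p=eval(sys.argv[10]); yaw=np.radians(p[3])
L=lambda q:place(q,p[0]+dx*np.cos(yaw),p[1]+dx*np.sin(yaw),yaw,p[2]-.031)
im=cv2.imread(src)
crop(im,u,v,w,h,f,[(L(box(.08,.022,.068)),(0,255,0)),(L(sole(.024)),(0,255,255)),(L(sole(.0)),(0,200,255))],out,n)
E
python3 ov.py side pics/side4.png pics/o4s.png 0 235 205 105 70 7 "(.4796,-.2104,.1802,14.0)"
python3 ov.py top pics/top4.png pics/o4t.png 0 355 180 60 80 7 "(.4796,-.2104,.1802,14.0)"
```

```text
(no output)
```

View pics/o4s.png

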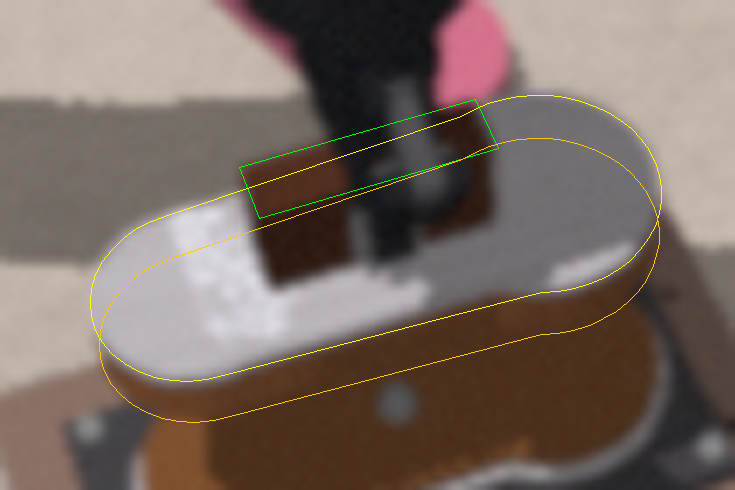

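View pics/o4t.png

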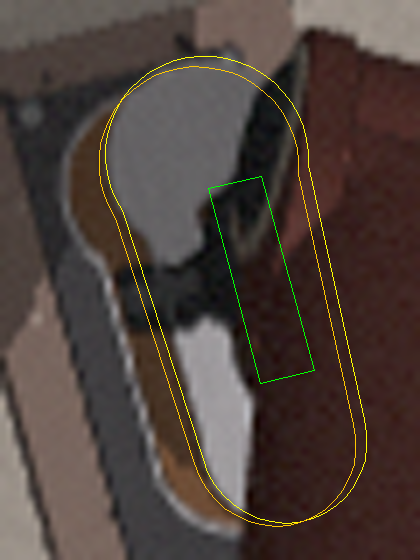

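```bash
python3 - <<'E'
from h import *
for z in(.070,.072,.074): print(ray("side",(291.6,262.6),z), ray("top",(383.6,224.2),z))
E
```

```text
[ 0.48409811 -0.20985377  0.07      ] [ 0.48255933 -0.20875579  0.07      ]
[ 0.48406668 -0.21114696  0.072     ] [ 0.48233459 -0.2084645   0.072     ]
[ 0.48403525 -0.21244015  0.074     ] [ 0.48210984 -0.20817322  0.074     ]
```

```bash
python3 -m creep '[[-1,-0.4,-0.1,2,0,0,-0.4],[-1,0,0,2,0,0,0],[-1,0,0,1.5,0,0,0],[-1,0,0,0,0,0,0],[-1,0,0,0,0,0,0]]'
python3 rel.py .484 -.2105 .1 14.4;  python3 - <<'E'
from h import *
for n in("side","top"): cv2.imwrite(f"pics/{n}5.png",snapshot(n)[:,:,::-1])
E
python3 ov.py side pics/side5.png pics/o5s.png 0 235 205 105 80 7 "(.484,-.2105,.125,14.2)"
python3 ov.py top pics/top5.png pics/o5t.png 0 345 180 70 85 7 "(.484,-.2105,.125,14.2)"
```

```text
time_s: 6.83
eef_pos: [0.4851, -0.2061, 0.1249]
eef_rot: [-0.001, -0.13, 0.992, 0.001]
contact_force: [-0.1, -1.0, -2.2]
grip_width: 0.244
t 6.8333 pos [ 0.4851 -0.2061  0.1249] yaw -165.08 tiltz [-0.001  0.001 -1.   ] F [-0.1 -1.  -2.2] grip 0.244 q [ 0.48  0.57 -0.18  1.9   0.15  0.69  2.04]
tool shift cm [ 0.21 -0.4   2.49]
rz deg 0.5193998496852714
```

View pics/o5s.png

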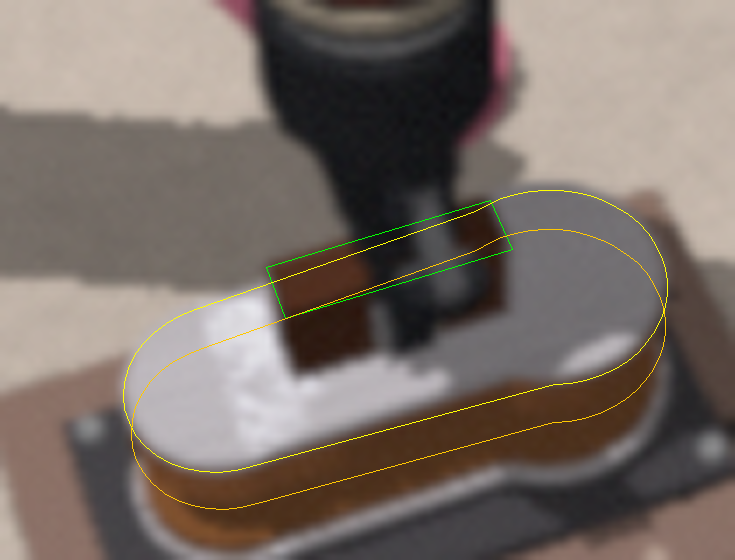

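View pics/o5t.png

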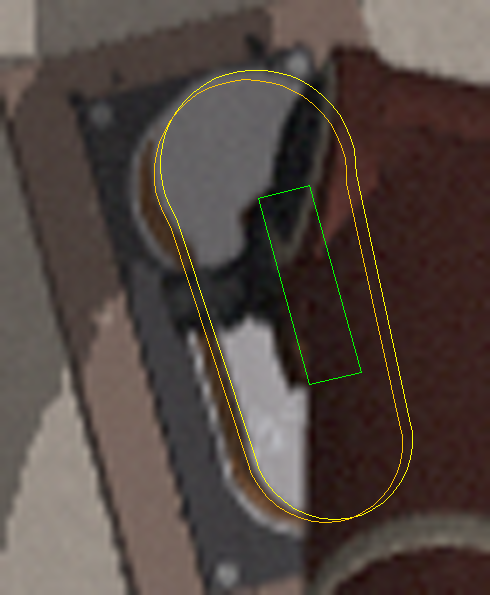

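```bash
python3 -m creep '[[-1,0,0,0,0,0,0],[-1,0,0,0,0,0,0]]' >/dev/null; python3 rel.py .484 -.2105 .1 14.4; python3 -m creep '[[-1,0,0,0,0,0,0]]' >/dev/null; python3 rel.py .484 -.2105 .1 14.4; python3 -c "
from h import *
cv2.imwrite('pics/side6.png',snapshot('side')[:,:,::-1])"; python3 rel.py
```

```text
t 7.1 pos [ 0.4856 -0.208   0.1264] yaw -165.22 tiltz [ 0.002 -0.001 -1.   ] F [-0.8  0.2 -2.5] grip 0.243 q [ 0.48  0.57 -0.18  1.9   0.15  0.69  2.04]
tool shift cm [ 0.23 -0.2   2.64]
rz deg 0.3753173708946065
t 7.1833 pos [ 0.4853 -0.208   0.1261] yaw -165.24 tiltz [ 0.001 -0.001 -1.   ] F [ 0.2  0.5 -3.5] grip 0.246 q [ 0.48  0.57 -0.18  1.9   0.15  0.69  2.04]
tool shift cm [ 0.19 -0.2   2.61]
rz deg 0.3619903836104186
t 7.2333 pos [ 0.4852 -0.2081  0.1259] yaw -165.24 tiltz [ 0.001 -0.001 -1.   ] F [ 0.  -0.2 -2.9] grip 0.251 q [ 0.48  0.57 -0.18  1.9   0.15  0.69  2.04]
```

```bash
python3 -m creep '[[-1,0.2,-0.2,0,0,0,0.3],[-1,0,0,0.6,0,0,0],[-1,0,0,0.6,0,0,0],[-1,0,0,0.3,0,0,0],[-1,0,0,0,0,0,0],[-1,0,0,0,0,0,0],[-1,0,0,0,0,0,0]]'
python3 rel.py .484 -.2105 .107 14.4;  python3 -m creep '[[-1,0,0,0.3,0,0,0],[-1,0,0,0,0,0,0],[-1,0,0,0,0,0,0]]';python3 rel.py .484 -.2105 .107 14.4;python3 -m creep '[[-1,0,0,0.2,0,0,0],[-1,0,0,0,0,0,0],[-1,0,0,0,0,0,0]]';python3 rel.py .484 -.2105 .107 14.4
```

```text
time_s: 7.82
eef_pos: [0.4835, -0.2103, 0.1102]
eef_rot: [-0.0, -0.126, 0.992, 0.0]
contact_force: [-0.6, 0.0, -3.1]
grip_width: 0.249
t 7.8167 pos [ 0.4835 -0.2103  0.1102] yaw -165.53 tiltz [-0.  0. -1.] F [-0.6  0.  -3.1] grip 0.249 q [ 0.48  0.59 -0.17  1.91  0.16  0.65  2.04]
tool shift cm [-0.04 -0.03  0.32]
rz deg 0.06832350433035117
time_s: 8.07
eef_pos: [0.4833, -0.2103, 0.1072]
eef_rot: [-0.0, -0.126, 0.992, 0.0]
contact_force: [-0.8, 0.6, -2.4]
grip_width: 0.25
t 8.0667 pos [ 0.4833 -0.2103  0.1072] yaw -165.54 tiltz [-0.  0. -1.] F [-0.8  0.6 -2.4] grip 0.25 q [ 0.48  0.6  -0.17  1.91  0.16  0.65  2.04]
tool shift cm [-0.06 -0.03  0.02]
rz deg 0.06257199433400729
time_s: 8.32
eef_pos: [0.4833, -0.2104, 0.1052]
eef_rot: [-0.0, -0.126, 0.992, 0.0]
contact_force: [0.1, 0.3, -2.6]
grip_width: 0.243
t 8.3167 pos [ 0.4833 -0.2104  0.1052] yaw -165.54 tiltz [-0.  0. -1.] F [ 0.1  0.3 -2.6] grip 0.243 q [ 0.48  0.6  -0.17  1.91  0.16  0.64  2.04]
tool shift cm [-0.06 -0.03 -0.18]
rz deg 0.058645350022914045
```

```bash
for i in 1 ; do python3 -m creep '[[-1,0,0,0.2,0,0,0],[-1,0,0,0,0,0,0],[-1,0,0,0,0,0,0]]'>/dev/null;python3 rel.py; python3 -m creep '[[-1,0,0,0.2,0,0,0],[-1,0,0,0,0,0,0],[-1,0,0,0,0,0,0]]'>/dev/null;python3 rel.py;done
```

```text
t 8.5667 pos [ 0.4839 -0.2099  0.1034] yaw -165.52 tiltz [ 0.001  0.    -1.   ] F [ 0.1  0.8 -1.9] grip 0.246 q [ 0.48  0.6  -0.17  1.92  0.16  0.64  2.03]
t 8.8167 pos [ 0.4843 -0.2092  0.1019] yaw -165.49 tiltz [ 0.002  0.001 -1.   ] F [0.2 4.4 4.3] grip 0.25 q [ 0.48  0.6  -0.17  1.92  0.16  0.63  2.03]
```

```bash
python3 -m creep '[[-1,-0.05,0.2,0,0,0,0],[-1,0,0,0,0,0,0],[-1,0,0,0,0,0,0]]'>/dev/null;python3 rel.py; python3 -m creep '[[-1,0,0,0.2,0,0,0],[-1,0,0,0,0,0,0],[-1,0,0,0,0,0,0]]'>/dev/null;python3 rel.py
```

```text
t 9.0667 pos [ 0.4836 -0.2081  0.101 ] yaw -165.53 tiltz [ 0.  0. -1.] F [ 1.3  1.5 -1.7] grip 0.245 q [ 0.48  0.6  -0.17  1.92  0.16  0.63  2.03]
t 9.3167 pos [ 0.4837 -0.208   0.0989] yaw -165.53 tiltz [ 0.  0. -1.] F [ 2.6  3.3 -4.1] grip 0.242 q [ 0.48  0.61 -0.17  1.92  0.16  0.63  2.03]
```

```bash
python3 -m creep '[[-1,-0.07,0.06,0,0,0,0],[-1,0,0,0.2,0,0,0],[-1,0,0,0,0,0,0],[-1,0,0,0,0,0,0]]'>/dev/null;python3 rel.py; python3 -m creep '[[-1,0,0,0.2,0,0,0],[-1,0,0,0,0,0,0],[-1,0,0,0,0,0,0]]'>/dev/null;python3 rel.py
python3 -c "
from h import *
for n in('side','top'): cv2.imwrite(f'pics/{n}7.png',snapshot(n)[:,:,::-1])"
python3 ov.py side pics/side7.png pics/o7s.png 0 235 205 105 80 7 "(.484,-.2075,.096,14.4)"
```

```text
t 9.65 pos [ 0.4837 -0.2078  0.097 ] yaw -165.56 tiltz [-0.001 -0.    -1.   ] F [ 1.2  1.1 -4.8] grip 0.244 q [ 0.47  0.61 -0.17  1.92  0.16  0.62  2.03]
t 9.9 pos [ 0.4838 -0.2078  0.0957] yaw -165.55 tiltz [-0.    -0.001 -1.   ] F [0.1 2.1 2.5] grip 0.243 q [ 0.47  0.61 -0.16  1.92  0.16  0.62  2.03]
```

View pics/o7s.png

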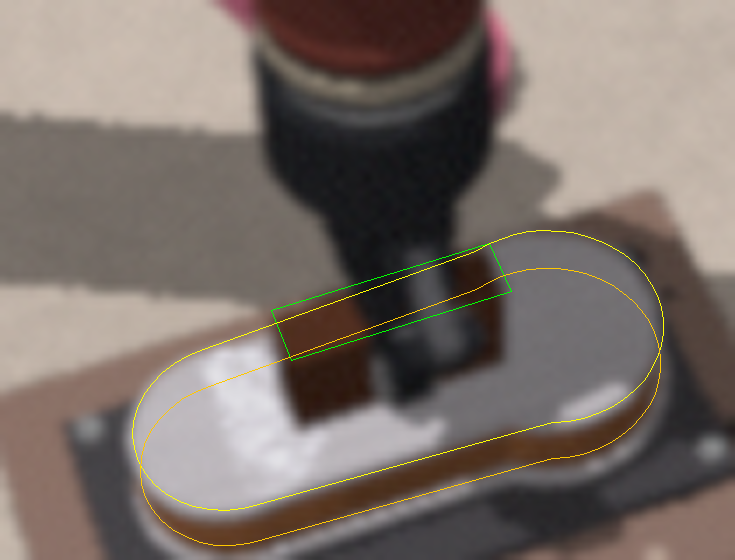

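```bash
python3 -m creep '[[-1,0,0,0.2,0,0,0],[-1,0,0,0,0,0,0],[-1,0,0,0,0,0,0]]' 110 >/dev/null;python3 rel.py; python3 -m creep '[[-1,0,0,0.2,0,0,0],[-1,0,0,0,0,0,0],[-1,0,0,0,0,0,0]]'>/dev/null;python3 rel.py;python3 -m creep '[[-1,0,0,0.2,0,0,0],[-1,0,0,0,0,0,0],[-1,0,0,0,0,0,0]]'>/dev/null;python3 rel.py
```

```text
t 10.25 pos [ 0.4838 -0.2078  0.0939] yaw -165.55 tiltz [-0.    -0.001 -1.   ] F [-0.9  2.1  5.1] grip 0.244 q [ 0.47  0.61 -0.16  1.93  0.17  0.61  2.03]
t 10.5 pos [ 0.4838 -0.2078  0.0923] yaw -165.55 tiltz [-0.    -0.001 -1.   ] F [-1.9  2.2  8.6] grip 0.241 q [ 0.47  0.62 -0.16  1.93  0.17  0.61  2.02]
t 10.75 pos [ 0.4838 -0.2078  0.0909] yaw -165.56 tiltz [ 0.    -0.001 -1.   ] F [-2.5  2.3 12. ] grip 0.249 q [ 0.47  0.62 -0.16  1.93  0.17  0.61  2.02]
```

```bash
python3 -m creep '[[-1,0,0,0.2,0,0,0],[-1,0,0,0,0,0,0],[-1,0,0,0,0,0,0]]'>/dev/null;python3 rel.py;python3 -m creep '[[-1,0,0,0.1,0,0,0],[-1,0,0,0,0,0,0],[-1,0,0,0,0,0,0]]'>/dev/null;python3 rel.py
```

```text
t 11.0 pos [ 0.4838 -0.2078  0.0908] yaw -165.56 tiltz [ 0.    -0.002 -1.   ] F [-5.7  3.  25.3] grip 0.245 q [ 0.47  0.62 -0.16  1.93  0.17  0.61  2.02]
t 11.25 pos [ 0.4839 -0.2078  0.0907] yaw -165.56 tiltz [ 0.001 -0.002 -1.   ] F [-7.1  2.7 32.3] grip 0.243 q [ 0.47  0.62 -0.16  1.93  0.17  0.6   2.02]
```

Force jumps while z stays at 0.0907, so the bed is on its stop. I'll ease off 1 mm for margin and look.

```bash
python3 -m creep '[[-1,0,0,-0.1,0,0,0],[-1,0,0,0,0,0,0],[-1,0,0,0,0,0,0],[-1,0,0,0,0,0,0],[-1,0,0,0,0,0,0],[-1,0,0,0,0,0,0]]'>/dev/null;python3 rel.py
python3 -c "
from h import *
for n in('side','top'): cv2.imwrite(f'pics/{n}8.png',snapshot(n)[:,:,::-1])"
python3 ov.py side pics/side8.png pics/o8s.png 0 235 205 105 80 7 "(.4838,-.2078,.091,14.4)"; python3 rel.py
```

```text
t 11.75 pos [ 0.4839 -0.2078  0.0908] yaw -165.55 tiltz [ 0.001 -0.002 -1.   ] F [-5.9  3.4 24.9] grip 0.242 q [ 0.47  0.62 -0.16  1.93  0.17  0.6   2.02]
t 11.85 pos [ 0.4839 -0.2078  0.0908] yaw -165.55 tiltz [ 0.001 -0.002 -1.   ] F [-5.9  3.4 24.7] grip 0.249 q [ 0.47  0.62 -0.16  1.93  0.17  0.6   2.02]
```

View pics/o8s.png

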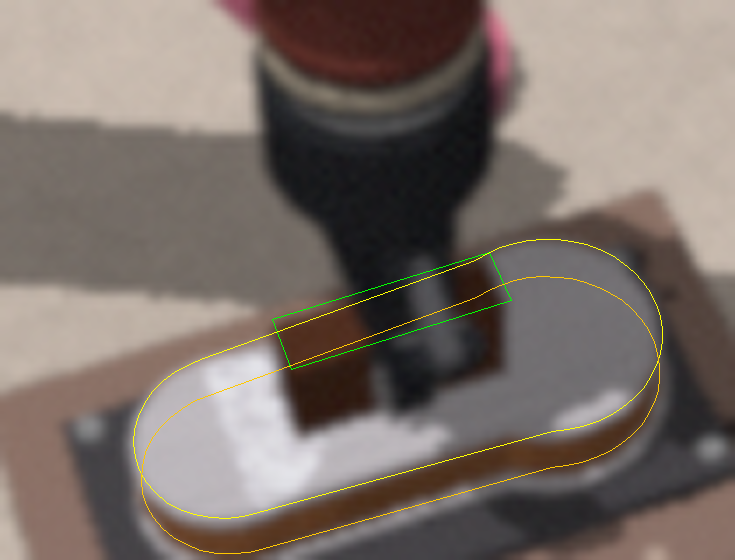

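View pics/top8.png

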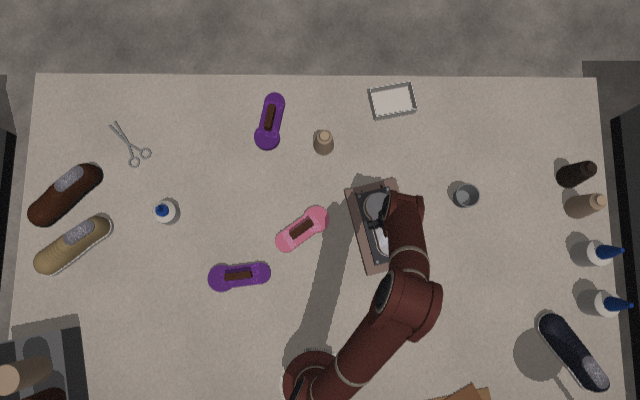

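The side crop (handle near (390,345)) shows the cover level over the bed, toe over toe, with its outline on the model. In the top view cement (165,211), thread (323,140) and pot (466,195) haven't moved.

```bash
python3 -c "
from cell import workorder; print(workorder.job_done())"; python3 rel.py
```

```text
the job is handed in; nothing more can be done
None
the job is handed in; nothing more can be done
```

The job is handed in at about 12 s of the 48 s allowed. The silver press cover is on the jig's pin, toe over toe. It is pressed fully down, and the gripper is still holding the handle and pushing.

**What I did:** I gripped the cover by its handle, lifted it about 15 cm, turned it about 47° and carried it over the jig. The pin showed in both pictures, about 2 mm heelward of the bed centre. On the way down the side force showed the cover was slightly off, so I shifted it about 2 mm sideways and it dropped on.

**Last checks:**
- **Bed at its stop:** the force rose about 2 N per mm over some 5 mm. Then it jumped to 32 N while the height stayed at 0.0908 m. I eased off 1 mm.
- **Hold:** the arm was pushing with a steady 25 N and the jaws were closed on the handle.
- **Alignment:** the tool was level within about 0.15°, and its yaw was 14.4°, the same as my estimate for the jig.
- **Bystanders:** cement, thread and pot sat at the same pixels as at the start.

**What disagreed:** the two cameras differed by about 5 to 10 mm on where the cover and jig stood. I relied on the side view near the jig, because its overlay matched the gripped cover, and used contact force for the final fit. The 6–7 N of sideways force left at the end suggests the cover is leaning lightly on the pin.

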